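Follow the red inlay stone on the coasting turntable with the torch

ROBOT

A 7-joint arm with a two-finger parallel gripper is mounted at the origin on the work surface. World frame = base frame: x ahead of the robot, y to its left, z up, the work surface at z = 0. Lengths are in m, angles in rad, forces in N, time in s.
With the tool pointing down it reaches from about 0.425 to 0.875 m from the base axis. Payload 4.7 kg.
Tool frame: the origin (TCP) lies midway between the tips of the shut fingers; the grasp point (between the pads) lies 19 mm behind it; z points along the fingers, y is the line along which they close (so a half turn about z gives the same grasp; the last joint's range is limited). The gripper opens to 87 mm and grips with 3 to 60 N. Pads are 19 mm wide; open, the fingers measure 117 mm over their backs; the gripper's body (75 mm by 190 mm) begins 51 mm behind the grasp point.
Start: joints at [1.237, 0.321, -0.07, 1.45, 0.023, 1.371, -0.057], TCP at [0.222, -0.611, 0.223] pointing down, gripper open.
Joint ranges: [-2.86, 2.86], [-0.3, 2.09], [-1.38, 1.24], [0.06, 2.45], [-1.56, 4.7], [0.09, 2.05], [-2.69, 2.69]. Speed limits (rad/s): [2.57, 2.57, 3.14, 3.14, 3.14, 3.14, 3.14].

INTERFACE

Orientations are given as a rotation vector (axis times angle).
In Python, from bench import ctrl gives the robot as it stands. The module is installed in compiled form; this text tells all that it offers.
- The arm moves only by the tool carry_out, never from a script. Its argument "steps" is a list of rows, each a list of 7 numbers: the turn, a rotation vector about the world's x, y, z in degrees, then the shift along the world's x, y, z in cm, then the opening, from 0 (shut) to 1 (fully open). A call has 1 to 12 rows; each row is the pose to reach, as a shift and turn from the pose commanded when the call began; what a row does not reach only later rows make up. A row lasts 1/10 s, in which the tool goes at most 50 mm and 8.59 degrees, less where a joint would pass 70% of its speed; a pose out of reach is approached as far as the arm can. A call with a gripper value outside its range is refused whole. The fingers move at their own pace and stop on an object; "squeeze" is the grip in N (left out, the last holds). Time passes only in rows, so rows that repeat a pose let the fingers close. It gives the time, the measured TCP pose, the force, the opening and the grip force at its end, in the units of the state.
- ctrl.get_state(): the state, without advancing time (a new reading comes with each control period).
- ctrl.get_image(name): name is "side" or "top"; returns a dict with "pixels" (480x640x3 uint8, red, green, blue), "camera_matrix" (3x3 intrinsics, pixels), "k1" (the pictures are not rectified: a ray, as slopes to the right and down, at radius r is drawn at 1 + k1 r^2 times it, then the intrinsics apply), "cam_to_world" (4x4, takes a point from camera to world coordinates). Camera axes: x right, y down, z forward; pixel columns grow to the right and rows downward; lengths in m; the calibration is good to about 2 mm. A picture is of the moment at which its call begins. There is no depth.
- ctrl.close_job(): hands the job in; it is judged then, once.
The state is a dict: "time": time; "joint_positions": joint angles; "qd": joint speeds; "joint_torque": joint torques, N m; "position": TCP position; "tool_rot": TCP orientation; "ft_force": force on the tool from outside, world axes, zero at the start; "torque": the same for the moment, N m; "grip_width": opening from 0.0 (shut) to 1.0 (fully open); "grip_force": force on a finger pad.
Only numpy, scipy, OpenCV 4.12 (cv2) and the standard library are available. Lean on these libraries where they do the work, as an engineer would, in place of code of your own. Each camera call takes 0.05 s, during which the arm holds its last target. There are 200 camera calls.

TASK

Take the torch out of its tray, then, holding it, set the standing turntable turning by pushing its knob, either way, at about a sixth of a turn a second (never faster than a third) and without knocking it. Then draw back and let the wheel run free, and keep the upright torch's lens centred over the red stone, about 4 cm above it and touching nothing, as the stone travels round: at least four seconds on end while the wheel still turns well. When the wheel has come to a standstill, finish while still holding the torch like that over the red stone; leave the other things on the bench alone.

Things in the scene. Friction and masses are not known exactly. Their poses are not given: they have to be found in the camera images.
- torch: Inspection torch standing upright, lens down: black rubber head 42 mm across and 30 mm high, tapering by 40 mm height to an aluminium barrel 30 mm across, blue end cap on top; 132 mm tall in all, about 0.16 kg. Origin at the centre of the lens, its lower face; z axis up along the barrel. Grasp the barrel from above, about 105 mm above the lens; the head then reaches down beside the knob.
- tray: Fixed red tray, 130 x 130 mm, rim 14 mm high, floor 5 mm thick, on which the torch stands near the middle. Origin at the centre of its underside.
- turntable: Steel wheel 250 mm across, 15 mm thick, upper face 60 mm above the bench; turns freely both ways, no stops, about its vertical axis on a low-friction bearing in a fixed grey foot. Fixed on it is a black-edged marble inlay roundel, 176 mm across, 12 mm thick, top 72 mm above the bench. Origin on the axis at the wheel's underside, 45 mm above the bench; x axis towards the red stone.
- axis (a point): Point on the turntable's vertical axis, 73 mm above the bench, level with the red stone's top. It does not move. Nominal wheel: 2.4 kg, inertia 0.0165 kg m2 (up to 30 percent off), bearing drag 0.00105 N m s/rad plus 0.0009 N m: left alone from 1 rad/s it slows to half in about 5 s and stops after 9 to 16 s.
- stone (a point): Centre of the top of the red round stone (36 mm across, flush in the roundel), 66 mm from the axis and 73 mm above the bench; turns with the wheel.
- knob_top (a point): Top centre of the upright dark wooden knob on the wheel's rim: 30 mm across, 45 mm high above the steel (top 105 mm above the bench), 105 mm from the axis, 2.2 rad anticlockwise from the red stone seen from above; turns with the wheel. Push it sideways with the torch's head, lens about 85 mm above the bench; with the lens above 105 mm the torch passes over it.
- paint_can: Red can, 68 mm across, 75 mm tall; leave it alone. Origin at its underside.
- glue_bottle: Blue bottle, 56 mm across, 120 mm tall; leave it alone. Origin at its underside.
- wax_jar: Amber jar, 72 mm across, 60 mm tall; leave it alone. Origin at its underside.
- brush: Brush lying on the bench; leave it alone. Origin under its middle.
- mallet: Hammer lying on the bench; leave it alone. Origin under its middle.
- jade_slab: Green stone slab, 100 x 70 x 18 mm; leave it alone. Origin at the centre of its underside.
- metal_bowl: Steel bowl, 140 mm across, 50 mm high; leave it alone. Origin at its underside.

How it is judged:
By the outcome, as a careful person would: the job done as asked, in the order asked, and still so for the second after the job is handed in, while the arm keeps its last pose, push and grip.
It also fails if it takes over 72 s, if anything falls off the work surface, if the arm or the gripper's body presses on something with over 40 N, if the wrist force passes 120 N, or if a joint passes its speed limit or range.

## Working session

There is one attempt and no reset: what is moved stays moved. The work goes in short steps, Python scripts to look and compute and a tool call to move; the robot and the scene stay as the last step left them, time stands still between calls to the robot, and variables do not carry over. Pictures are saved under pics/ and viewed, at most 10 in all, crops included, and the job is handed in when it is done.

Besides the shell and the picture viewer there is one more tool, called after ">>>" in YAML: its name, and indented under it one key for each argument. carry_out: Moves the arm, as the interface text tells. Its arguments: {"type":"object","properties":{"steps":{"type":"array","items":{"type":"array","items":{"type":"number"}}},"squeeze":{"type":"number"}},"required":["steps"]}

```bash
mkdir -p pics; cat > h.py <<'E'
import numpy as np, cv2
from bench import ctrl
def grab(n):
    im=ctrl.get_image(n); return im
def save(im,f): cv2.imwrite(f,cv2.cvtColor(im["pixels"],cv2.COLOR_RGB2BGR))
def ray(im,u,v):
    K=np.array(im["camera_matrix"]);k=im["k1"];T=np.array(im["cam_to_world"])
    d=np.array([(u-K[0,2])/K[0,0],(v-K[1,2])/K[1,1]]);s=d.copy()
    for _ in range(30): s=d/(1+k*(s@s))
    return T[:3,3],T[:3,:3]@np.array([s[0],s[1],1])
def at(im,u,v,z):
    o,d=ray(im,u,v); return o+d*(z-o[2])/d[2]
def proj(im,p):
    K=np.array(im["camera_matrix"]);k=im["k1"];T=np.array(im["cam_to_world"])
    c=T[:3,:3].T@(np.array(p)-T[:3,3]);s=c[:2]/c[2];s=s*(1+k*(s@s))
    return np.array([s[0]*K[0,0]+K[0,2],s[1]*K[1,1]+K[1,2]])
E
python3 - <<'E'
from h import *
for n in("top","side"):
    im=grab(n);save(im,f"pics/{n}0.png");print(n,np.round(im["cam_to_world"],3).tolist(),np.round(im["camera_matrix"],1).tolist(),im["k1"])
s=ctrl.get_state()
for k in s: print(k,np.round(s[k],3))
E
```

```text
top [[-0.058, -0.977, 0.207, 0.312], [-0.998, 0.058, -0.009, 0.016], [-0.003, -0.207, -0.978, 1.389], [0.0, 0.0, 0.0, 1.0]] [[500.3, 0.0, 324.3], [0.0, 500.3, 241.1], [0.0, 0.0, 1.0]] -0.053932848528783106
side [[-0.988, -0.104, 0.113, 0.447], [-0.151, 0.542, -0.827, 0.985], [0.025, -0.834, -0.551, 0.735], [0.0, 0.0, 0.0, 1.0]] [[457.4, 0.0, 314.9], [0.0, 457.4, 230.9], [0.0, 0.0, 1.0]] -0.036935532918638374
time 0.1
joint_positions [ 1.237  0.322 -0.07   1.452  0.023  1.371 -0.057]
qd [-0.001 -0.002  0.    -0.004 -0.001  0.001 -0.001]
joint_torque [-0.0000e+00 -4.9257e+01 -4.0600e-01 -3.1340e+01 -6.4000e-02  3.9000e-02
  0.0000e+00]
position [ 0.221 -0.611  0.222]
tool_rot [-3.093e+00 -5.430e-01  1.000e-03]
ft_force [-0.102 -0.788 -0.068]
torque [0.004 0.043 0.003]
grip_force 0.0
grip_width 1.005
```

View pics/top0.png

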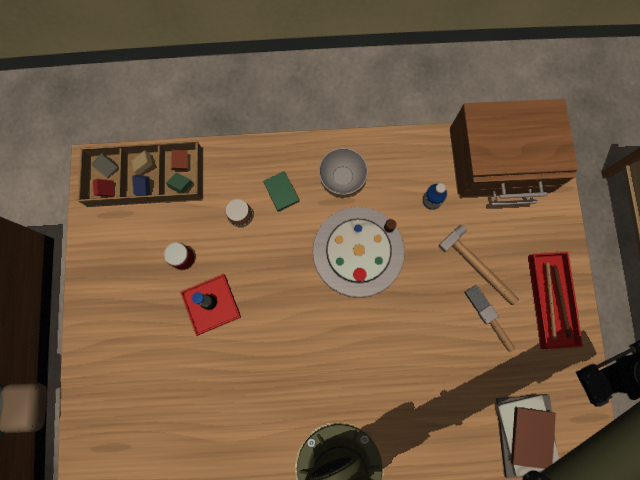

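View pics/side0.png

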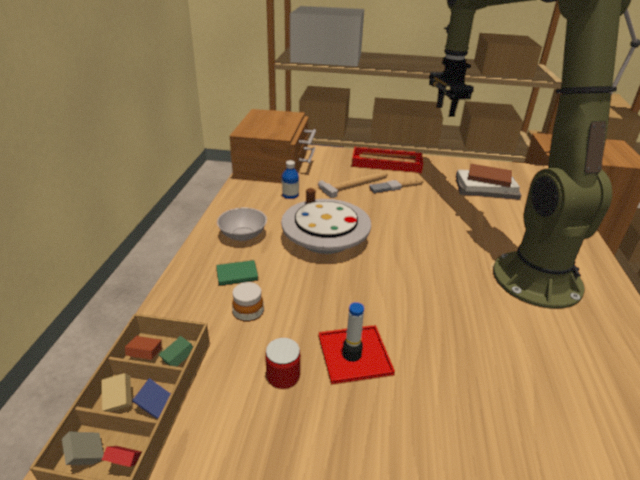

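The top view shows the turntable centre near (359,251), the red stone at (360,275), the knob at (390,225), and the torch cap at (198,298) in the tray centred near (211,304). The side view shows the torch cap at (356,309) with its head at (352,351), the wheel at (326,222) and the stone at (350,219).

```bash
cat >> h.py <<'E'
def blob(im,box,f):
    u0,v0,u1,v1=box;p=im["pixels"][v0:v1,u0:u1].astype(int);m=f(p[...,0],p[...,1],p[...,2])
    v,u=np.nonzero(m); return np.array([u.mean()+u0,v.mean()+v0]),len(u)
red=lambda r,g,b:(r>110)&(g<60)&(b<70)
blue=lambda r,g,b:(b>90)&(r<70)&(b>g+30)
def tri(a,pa,b,pb):
    o1,d1=ray(a,*pa);o2,d2=ray(b,*pb)
    A=np.c_[d1,-d2];t=np.linalg.lstsq(A,o2-o1,rcond=None)[0]
    x,y=o1+t[0]*d1,o2+t[1]*d2; return (x+y)/2,np.linalg.norm(x-y)
E
python3 - <<'E'
from h import *
t=grab("top");s=grab("side")
tb,n1=blob(t,(185,285,215,312),blue);sb,n2=blob(s,(340,298,372,318),blue)
print("cap",tb,n1,sb,n2,tri(t,tb,s,sb), at(t,*tb,.137),at(s,*sb,.132))
ts,n1=blob(t,(335,262,385,290),red);ss,n2=blob(s,(335,205,370,235),red)
print("stone",ts,n1,at(t,*ts,.073),ss,n2,at(s,*ss,.073))
# inlay roundel + wheel
for n,im,b in(("t",t,(320,210,400,290)),("s",s,(285,195,375,250))):
    p=im["pixels"][b[1]:b[3],b[0]:b[2]].astype(int)
    m=((p.min(2)>150)).astype(np.uint8);c=max(cv2.findContours(m,0,cv2.CHAIN_APPROX_NONE)[0],key=len)
    q=np.array([at(im,u+b[0],v+b[1],.072)[:2] for u,v in cv2.convexHull(c)[:,0]])
    A=np.c_[2*q,np.ones(len(q))];x=np.linalg.lstsq(A,(q**2).sum(1),rcond=None)[0]
    print(n,"axis",x[:2],"r",np.sqrt(x[2]+x[0]**2+x[1]**2))
print("knob",at(t,390,225,.105),"tray",at(t,211,304,.01),"lens?",at(t,209,303,.03))
for n,u,v,z in(("bowl",343,172,.05),("glue",435,190,.1),("can",179,254,.075),("jar",238,210,.06),("slab",281,191,.018),("malletend",516,303,.01),("mallethead",454,238,.02)):print(n,np.round(at(t,u,v,z),3))
big=cv2.resize(t["pixels"][205:300,300:420],None,fx=5,fy=5,interpolation=2)
b2=cv2.resize(s["pixels"][290:390,310:400],None,fx=5,fy=5,interpolation=2)
o=np.zeros((500,800,3),np.uint8);o[:475,:600]=big;cv2.imwrite("pics/z.png",o[...,::-1])
from scipy.spatial.transform import Rotation as R
print(R.from_rotvec(ctrl.get_state()["tool_rot"]).as_matrix().round(3))
E
```

```text
cap [197.13483146 297.50561798] 89 [356.20175439 308.25438596] 114 (array([0.45213305, 0.33260493, 0.13306518]), np.float64(0.0003070277339138553)) [0.45154064 0.33162078 0.137     ] [0.45229446 0.33142283 0.132     ]
stone [359.11023622 274.08661417] 127 [ 0.49597632 -0.08309684  0.073     ] [350.48717949 219.48717949] 39 [ 0.49535413 -0.08180091  0.073     ]
t axis [ 0.53852563 -0.08847078] r 0.06541789371643505
s axis [ 0.55671318 -0.06474596] r 0.11406578350317542
knob [ 0.61709904 -0.17174201  0.105     ] tray [0.44562446 0.32537174 0.01      ] lens? [0.44670399 0.32630444 0.03      ]
bowl [ 0.791 -0.061  0.05 ]
glue [ 0.708 -0.302  0.1  ]
can [0.578 0.395 0.075]
jar [0.695 0.236 0.06 ]
slab [0.756 0.119 0.018]
malletend [ 0.398 -0.516  0.01 ]
mallethead [ 0.589 -0.361  0.02 ]
[[ 0.94   0.341 -0.   ]
 [ 0.341 -0.94   0.001]
 [-0.    -0.001 -1.   ]]
```

>>> carry_out:
  steps:
    - [0,0,2,1,1.5,0,1]
    - [0,0,8,4,5,0,1]
    - [0,0,15,7,9,0,1]
    - [0,0,22,10,13,0,1]
    - [0,0,29,13,17.5,0,1]
    - [0,0,36,16,22,0,1]
    - [0,0,43,19,26.5,0,1]
    - [0,0,50,22,31,0,1]
    - [0,0,57,25,35,0,1]
    - [0,0,63,27.5,39,0,1]
    - [0,0,68,29.5,42.5,0,1]
    - [0,0,70,30,44,0,1]

```text
time: 1.4
position: [0.5237, -0.1633, 0.2229]
tool_rot: [-2.208, -2.234, -0.004]
ft_force: [0.1, 0.2, 0.5]
grip_width: 1.003
grip_force: 0.0
```

```bash
python3 - <<'E'
from h import *
from scipy.optimize import least_squares
t=cv2.imread("pics/top0.png")[...,::-1];s=cv2.imread("pics/side0.png")[...,::-1]
T=dict(grab("top"));T["pixels"]=t;S=dict(grab("side"));S["pixels"]=s
yel=lambda r,g,b:(r>150)&(g>110)&(b<0.6*r)
def lab(im,box,f):
    u0,v0,u1,v1=box;p=im["pixels"][v0:v1,u0:u1].astype(int);m=f(p[...,0],p[...,1],p[...,2]).astype(np.uint8)
    n,_,st,c=cv2.connectedComponentsWithStats(m);return [(st[i,4],c[i]+[u0,v0]) for i in range(1,n) if st[i,4]>5]
for nm,im,box in(("t",T,(330,222,388,284)),("s",S,(298,203,357,236))):
    for a,c in lab(im,box,yel): print(nm,a,c.round(1),at(im,*c,.0725).round(4))
dk=lambda r,g,b:(r<70)&(g<50)
print([(a,c.round(1),at(T,*c,.1).round(4)) for a,c in lab(T,(380,212,402,238),dk)],[(a,c.round(1),at(S,*c,.1).round(4)) for a,c in lab(S,(300,183,320,206),dk)])
st=ctrl.get_state();print(st["position"],st["tool_rot"],st["joint_positions"].round(2) if hasattr(st["joint_positions"],"round") else st["joint_positions"])
E
```

```text
t 46 [377.5 238.1] [ 0.5905 -0.1397  0.0725]
t 45 [339. 239.] [ 0.5943 -0.036   0.0725]
t 101 [358.6 249.7] [ 0.5619 -0.0867  0.0725]
s 8 [354.4 203.4] [ 0.4919 -0.1731  0.0725]
s 15 [318.6 205.8] [ 0.592  -0.1391  0.0725]
s 44 [326.1 216.2] [ 0.5635 -0.0869  0.0725]
s 21 [311.7 224.8] [ 0.5957 -0.0358  0.0725]
[(np.int32(70), array([388.8, 226.5]), array([ 0.6144, -0.1689,  0.1   ]))] [(np.int32(64), array([309.8, 197.1]), array([ 0.6176, -0.136 ,  0.1   ]))]
[ 0.52262174 -0.16533996  0.22276493] [-2.21146927e+00 -2.23055924e+00 -1.79697188e-03] [ 0.76  0.14 -0.55  1.69  0.07  1.33  0.21]
```

View pics/z.png

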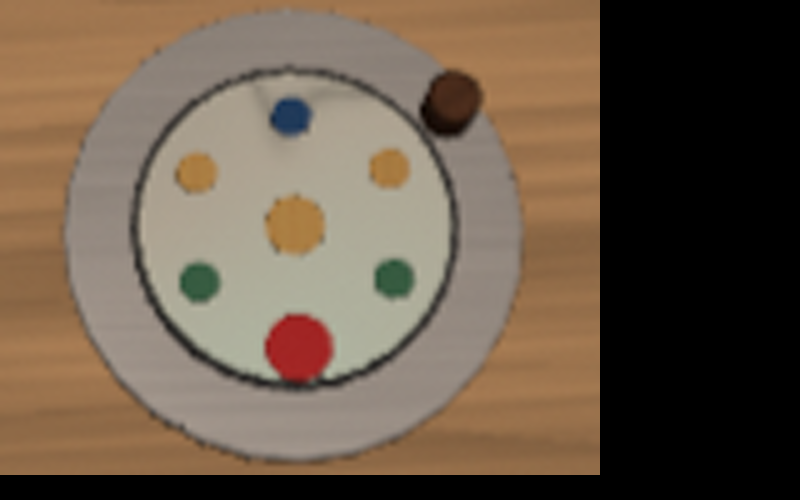

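The crop shows the wheel seen from above: the red stone at the bottom (298,347), the knob at upper right (452,100) and the central gold stone at (295,225). Together with the triangulated points this puts the axis at about (0.5625,-0.0867), with the stone 66 mm from it at 177°.

>>> carry_out:
  steps:
    - [0,0,0,-0.2,1,0,1]
    - [0,0,0,-0.6,4,0,1]
    - [0,0,0,-1.2,8.5,0,1]
    - [0,0,0,-1.9,13.3,0,1]
    - [0,0,0,-2.6,18.3,0,1]
    - [0,0,0,-3.3,23.3,0,1]
    - [0,0,0,-4,28.3,0,1]
    - [0,0,0,-4.7,33.3,0,1]
    - [0,0,0,-5.4,38.3,0,1]
    - [0,0,0,-6.1,43,0,1]
    - [0,0,0,-6.7,47,0,1]
    - [0,0,0,-7,49.5,0,1]

```text
time: 2.7
position: [0.4503, 0.3258, 0.2226]
tool_rot: [2.222, 2.221, 0.0]
ft_force: [0.4, -0.2, 0.7]
grip_width: 1.0
grip_force: 0.0
```

>>> carry_out:
  steps:
    - [0,0,0,0,0.4,0,1]
    - [0,0,0,0,0.8,0,1]
    - [0,0,0,0,0.8,0,1]
    - [0,0,0,0,0.8,0,1]
    - [0,0,0,0,0.8,0,1]
    - [0,0,0,0,0.8,0,1]

```text
time: 3.3
position: [0.452, 0.3309, 0.2226]
tool_rot: [2.224, 2.218, -0.0]
ft_force: [0.2, 0.1, -0.1]
grip_width: 0.998
grip_force: 0.0
```

```bash
python3 - <<'E'
from h import *
from scipy.spatial.transform import Rotation as R
s=ctrl.get_state();print(s["time"],s["position"],R.from_rotvec(s["tool_rot"]).as_matrix().round(4).tolist(),s["joint_positions"])
p=grab("side");save(p,"pics/side1.png");print(proj(p,s["position"]),blob(p,(340,298,372,318),blue))
E
```

```text
3.3 [0.45198506 0.33092168 0.22263039] [[0.0029, 1.0, 0.0005], [1.0, -0.0029, -0.0006], [-0.0006, 0.0005, -1.0]] [ 0.15561766  0.24079686 -0.96033194  1.6521657   0.2022015   1.35403664
 -0.83790111]
[360.17658614 270.91082524] (array([358., 313.]), 1)
```

>>> carry_out:
  steps:
    - [0,0,0,0,0.1,-0.7,1]
    - [0,0,0,0,0.1,-2.2,1]
    - [0,0,0,0,0.1,-4.2,1]
    - [0,0,0,0,0.1,-6.2,1]
    - [0,0,0,0,0.1,-8.2,1]
    - [0,0,0,0,0.1,-10.2,1]
    - [0,0,0,0,0.1,-11.8,1]
    - [0,0,0,0,0.1,-12.8,1]
    - [0,0,0,0,0.1,-13.2,1]
    - [0,0,0,0,0.1,-13.2,1]
    - [0,0,0,0,0.1,-13.2,1]
    - [0,0,0,0,0.1,-13.2,0.8]
  squeeze: 15

```text
time: 4.55
position: [0.4521, 0.3333, 0.0915]
tool_rot: [2.223, 2.22, 0.003]
ft_force: [-0.0, 0.4, -1.0]
grip_width: 0.966
grip_force: 0.0
```

>>> carry_out:
  steps:
    - [0,0,0,0,0,0,0.6]
    - [0,0,0,0,0,0,0.5]
    - [0,0,0,0,0,0,0.4]
    - [0,0,0,0,0,0,0.3]
    - [0,0,0,0,0,0,0.2]
    - [0,0,0,0,0,0,0.2]
    - [0,0,0,0,0,0,0.2]
    - [0,0,0,0,0,0,0.2]

```text
time: 5.35
position: [0.4515, 0.3329, 0.0905]
tool_rot: [2.223, 2.22, -0.0]
ft_force: [0.5, -0.4, 0.0]
grip_width: 0.344
grip_force: 15.0
```

>>> carry_out:
  steps:
    - [0,0,0,0,0,0,0.2]
    - [0,0,0,0,0,0,0.2]
    - [0,0,0,0,0,0.5,0.2]
    - [0,0,0,0,0,1.8,0.2]
    - [0,0,0,0,0,3.6,0.2]
    - [0,0,0,0,0,5.6,0.2]
    - [0,0,0,0,0,7.6,0.2]
    - [0,0,0,0,0,9.6,0.2]
    - [0,0,0,0,0,11.4,0.2]
    - [0,0,0,0,0,12.6,0.2]
    - [0,0,0,0,0,13,0.2]
    - [0,0,0,0,0,13,0.2]
  squeeze: 35

```text
time: 6.55
position: [0.4516, 0.333, 0.221]
tool_rot: [2.223, 2.22, 0.001]
ft_force: [-0.1, 0.2, -1.6]
grip_width: 0.336
grip_force: 35.0
```

>>> carry_out:
  steps:
    - [0,0,0,0.1,-0.6,0,0.2]
    - [0,0,0,0.6,-2.6,0,0.2]
    - [0,0,0,1.4,-6,0,0.2]
    - [0,0,0,2.3,-10,0,0.2]
    - [0,0,0,3.2,-14,0,0.2]
    - [0,0,0,4.1,-18,0,0.2]
    - [0,0,0,5,-22,0,0.2]
    - [0,0,0,5.9,-26,0,0.2]
    - [0,0,0,6.8,-30,0,0.2]
    - [0,0,0,7.5,-33.4,0,0.2]
    - [0,0,0,7.9,-35.4,0,0.2]
    - [0,0,0,8,-36,0,0.2]

```text
time: 7.75
position: [0.5309, -0.031, 0.2192]
tool_rot: [-2.228, -2.213, 0.003]
ft_force: [-0.1, 0.4, -1.1]
grip_width: 0.339
grip_force: 35.0
```

```bash
python3 - <<'E'
from h import *
s=ctrl.get_state();print(s["time"],s["position"],s["grip_width"],s["ft_force"])
p=grab("side");save(p,"pics/side2.png");q=grab("top");save(q,"pics/top2.png");x=np.array(s["position"])
for d in(-.086,0.046): print(proj(p,x+[0,0,d]),proj(q,x+[0,0,d]))
o=np.zeros((480,800,3),np.uint8)
for im,k,n in((p,0,"s"),(q,400,"t")):
    c=proj(im,x-[0,0,.04]).astype(int);cr=im["pixels"][c[1]-50:c[1]+50,c[0]-50:c[0]+50];print(c)
    o[:400,k:k+400]=cv2.resize(cr,(400,400),interpolation=2)
cv2.imwrite("pics/c2.png",o[...,::-1])
E
```

```text
7.75 [ 0.53091824 -0.03096222  0.21924723] 0.33894840269241006 [-0.13201563  0.40093216 -1.1005237 ]
[336.63398579 208.58442377] [339.23736195 258.33469474]
[339.39177065 161.76519383] [340.73347339 248.32293894]
[337 192]
[339 255]
```

View pics/c2.png

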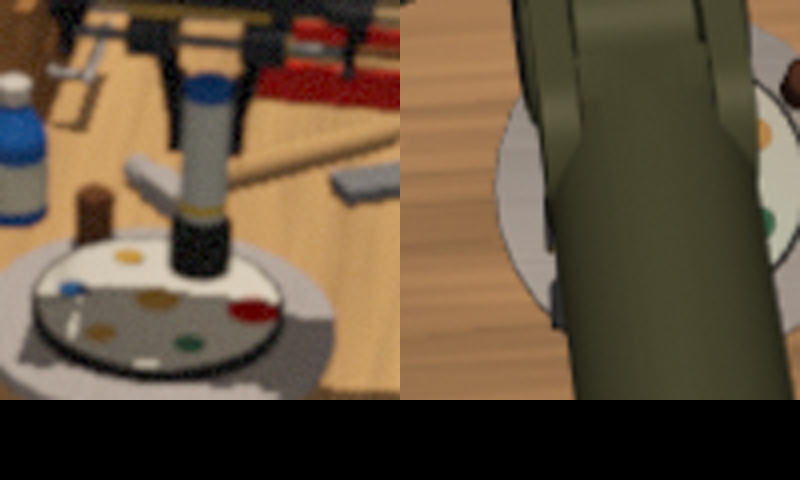

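The crop shows the torch upright in the grip, with its lens where predicted (336.6, 208.6 full-frame). The red stone lies in the arm's shadow at crop (253,310), and the top view is blocked by the arm, so I'll use the side camera from here on.

>>> carry_out:
  steps:
    - [0,0,0,0.2,-0.6,0,0.2]
    - [0,0,0,0.7,-2.6,0,0.2]
    - [0,0,0,1.5,-5.8,0,0.2]
    - [0,0,0,2.4,-9.4,0,0.2]
    - [0,0,0,3.2,-12.6,0,0.2]
    - [0,0,0,3.8,-15,0,0.2]
    - [0,0,0,4,-16,-0.3,0.2]
    - [0,0,0,4,-16,-1.6,0.2]
    - [0,0,0,4,-16,-3.2,0.2]
    - [0,0,0,4,-16,-4.4,0.2]
    - [0,0,0,4,-16,-4.9,0.2]
    - [0,0,0,4,-16,-4.9,0.2]

```text
time: 9.05
position: [0.5708, -0.1859, 0.1703]
tool_rot: [-2.22, -2.22, 0.001]
ft_force: [-0.2, 0.0, -2.1]
grip_width: 0.336
grip_force: 35.0
```

```bash
cat >> h.py <<'E'
AX=np.array([.5625,-.0867])
def stone():
    "time, stone angle, radius, pixel count, pixel from the side camera"
    t=ctrl.get_state()["time"];im=grab("side");u0,v0,u1,v1=288,198,368,240
    p=im["pixels"][v0:v1,u0:u1].astype(int);m=((p[...,0]>45)&(p[...,0]>2.2*p[...,1])&(p[...,0]>2.2*p[...,2])).astype(np.uint8)
    n,_,st,c=cv2.connectedComponentsWithStats(m);best=None
    for i in range(1,n):
        if st[i,4]<12: continue
        q=at(im,*(c[i]+[u0,v0]),.073)[:2]-AX;r=np.hypot(*q)
        if best is None or abs(r-.066)<abs(best[2]-.066): best=(t,np.arctan2(q[1],q[0])%(2*np.pi),r,st[i,4],c[i]+[u0,v0])
    return best,im
E
python3 - <<'E'
from h import *
s=ctrl.get_state();p=np.array(s["position"]);d=p[:2]-AX;print(p,"r",np.hypot(*d),"ang",np.arctan2(d[1],d[0])%(2*np.pi),s["ft_force"])
b,im=stone();print(b);print(ctrl.get_state()["time"],ctrl.get_state()["position"])
E
```

```text
[ 0.57076696 -0.1859365   0.17029622] r 0.09958024832659575 ang 4.795502695159403 [-0.20617755  0.00525943 -2.12257356]
(9.05, np.float64(3.0896378012151744), np.float64(0.06681660793799951), np.int32(50), array([350.38, 219.2 ]))
9.1 [ 0.57134672 -0.18633678  0.1712609 ]
```

```bash
python3 - <<'E'
from h import *
P=lambda f:AX+.105*np.array([np.cos(f),np.sin(f)])
def rows(fs,p0): print([ (np.round((P(f)-p0)*2000)/20).tolist() for f in fs]); return P(fs[-1])
p=rows([4.805,4.83,4.86,4.885,4.90]+list(4.90+.01*np.arange(1,8)),np.array([.572,-.187]))
w=[.12,.17,.25,.35,.46,.57,.68,.79,.89,.96,1.0,1.0]
fB=4.97+np.cumsum(w)*.1;print(fB);p=rows(fB,P(4.97))
w=[1.0,.75,.4,.1,0];fC=fB[-1]+np.cumsum(w)*.1;rows(fC,P(fB[-1]));print(fC[-1],P(fC[-1]))
E
```

```text
[[0.0, -0.45], [0.3, -0.4], [0.6, -0.35], [0.85, -0.3], [1.0, -0.3], [1.1, -0.25], [1.2, -0.25], [1.3, -0.2], [1.4, -0.2], [1.5, -0.15], [1.6, -0.15], [1.75, -0.1]]
[4.982 4.999 5.024 5.059 5.105 5.162 5.23  5.309 5.398 5.494 5.594 5.694]
[[0.1, 0.05], [0.3, 0.1], [0.55, 0.15], [0.9, 0.3], [1.35, 0.45], [1.9, 0.7], [2.5, 1.05], [3.2, 1.45], [3.95, 2.05], [4.7, 2.7], [5.45, 3.5], [6.05, 4.3]]
[[0.55, 0.9], [0.9, 1.6], [1.05, 2.0], [1.1, 2.1], [1.1, 2.1]]
5.919 [ 0.6606135  -0.12409976]
```

>>> carry_out:
  steps:
    - [0,0,0,0,-0.3,0,0.2]
    - [0,0,0,0.3,-0.4,0,0.2]
    - [0,0,0,0.6,-0.35,0,0.2]
    - [0,0,0,0.85,-0.3,0,0.2]
    - [0,0,0,1.0,-0.3,0,0.2]
    - [0,0,0,1.1,-0.25,0,0.2]
    - [0,0,0,1.2,-0.25,0,0.2]
    - [0,0,0,1.3,-0.2,0,0.2]
    - [0,0,0,1.4,-0.2,0,0.2]
    - [0,0,0,1.5,-0.15,0,0.2]
    - [0,0,0,1.6,-0.15,0,0.2]
    - [0,0,0,1.75,-0.1,0,0.2]

```text
time: 10.3
position: [0.589, -0.1882, 0.1716]
tool_rot: [-2.223, -2.22, 0.0]
ft_force: [-0.9, -0.4, -1.1]
grip_width: 0.339
grip_force: 35.0
```

```bash
python3 - <<'E'
from h import *
s=ctrl.get_state();print(s["time"],s["position"],s["ft_force"],s["grip_width"]);b,im=stone();print(b)
E
```

```text
10.3 [ 0.58895839 -0.18822749  0.17158099] [-0.88878636 -0.42133446 -1.10107265] 0.33895083912343776
(10.3, np.float64(3.0921157043892813), np.float64(0.06655597626970024), np.int32(51), array([350.29411765, 219.15686275]))
```

>>> carry_out:
  steps:
    - [0,0,0,0.1,0.05,0,0.2]
    - [0,0,0,0.3,0.1,0,0.2]
    - [0,0,0,0.55,0.15,0,0.2]
    - [0,0,0,0.9,0.3,0,0.2]
    - [0,0,0,1.35,0.45,0,0.2]
    - [0,0,0,1.9,0.7,0,0.2]
    - [0,0,0,2.5,1.05,0,0.2]
    - [0,0,0,3.2,1.45,0,0.2]
    - [0,0,0,3.95,2.05,0,0.2]
    - [0,0,0,4.7,2.7,0,0.2]
    - [0,0,0,5.45,3.5,0,0.2]
    - [0,0,0,6.05,4.3,0,0.2]

```text
time: 11.55
position: [0.6504, -0.144, 0.1716]
tool_rot: [-2.222, -2.221, -0.001]
ft_force: [-0.4, 0.2, -1.7]
grip_width: 0.338
grip_force: 35.0
```

>>> carry_out:
  steps:
    - [0,0,0,0.5,0.85,0,0.2]
    - [0,0,0,0.8,1.5,0,0.2]
    - [0,0,0,0.95,1.8,0.1,0.2]
    - [0,0,0,0.95,1.9,0.6,0.2]
    - [0,0,0,0.8,1.9,1.4,0.2]
    - [0,0,0,0.5,1.9,2.2,0.2]

```text
time: 12.15
position: [0.6544, -0.1268, 0.1945]
tool_rot: [2.223, 2.219, -0.0]
ft_force: [1.3, 0.5, -1.4]
grip_width: 0.34
grip_force: 35.0
```

```bash
cat > obs.py <<'E'
from h import *
import json,os,sys
L=json.load(open("obs.json")) if os.path.exists("obs.json") else []
for i in range(int(sys.argv[1])):
    s=ctrl.get_state();b,im=stone()
    if b: L.append([b[0],float(b[1]),float(b[2]),int(b[3])]);print(np.round(L[-1],4),np.round(s["position"],4))
json.dump(L,open("obs.json","w"))
E
python3 obs.py 2
```

```text
[12.15    4.4167  0.0644 41.    ] [ 0.6544 -0.1268  0.1945]
[12.2     4.4843  0.0652 41.    ] [ 0.6547 -0.1269  0.1964]
```

>>> carry_out:
  steps:
    - [0,0,0,-0.5,-0.1,0.2,0.2]
    - [0,0,0,-1.6,-0.4,0.4,0.2]
    - [0,0,0,-2.8,-0.7,0.55,0.2]
    - [0,0,0,-4,-1,0.55,0.2]
    - [0,0,0,-4.9,-1.3,0.55,0.2]
    - [0,0,0,-5.3,-1.4,0.55,0.2]

```text
time: 12.85
position: [0.6002, -0.1412, 0.1992]
tool_rot: [2.224, 2.218, -0.002]
ft_force: [-0.6, 0.1, -0.9]
grip_width: 0.34
grip_force: 35.0
```

```bash
python3 obs.py 1; cat > plan.py <<'E'
from h import *
import json,sys
from scipy.optimize import least_squares
from scipy.integrate import solve_ivp
L=np.array(json.load(open("obs.json")));T=L[:,0];th=np.unwrap(L[:,1]);t0=T[0]
def sim(x,ts):
    f=lambda t,y:[y[1],-(x[2]*.0636*y[1]+x[3]*.0545) if y[1]>0 else 0]
    return solve_ivp(f,(0,max(ts.max(),.1)+.01),[x[0],x[1]],dense_output=True,max_step=.05,rtol=1e-6).sol(ts)
res=lambda x:np.r_[(sim(x,T-t0)[0]-th)/.015,(x[1]-.98)/.08,(x[2:]-1)/.25]
x=least_squares(res,[th[0],.98,1,1]).x
print("fit",x.round(3),"resid",(sim(x,T-t0)[0]-th).round(3)[-6:])
now=ctrl.get_state();tn=now["time"];c=np.array([float(a) for a in sys.argv[1:4]])  # commanded x,y,z now
ts=tn+.1*np.arange(0,13);y=sim(x,ts-t0)
P=AX+.066*np.c_[np.cos(y[0]),np.sin(y[0])]
print("t",tn,"pos",np.round(now["position"],4),"stone now",P[0].round(4),y[0][0]%6.2832,"w",y[1][[0,-1]].round(3))
for k in range(1,13): print(k,np.round((P[k]-c[:2])*100,2),end=" ")
print("\nzshift",round((.1985-c[2])*100,2))
E
python3 plan.py .602 -.140 .1985
```

```text
[12.85    5.0715  0.0667 46.    ] [ 0.6002 -0.1412  0.1992]
fit [4.426 0.965 1.006 1.005] resid [ 0.009 -0.011  0.002]
t 12.9 pos [ 0.6001 -0.1412  0.1992] stone now [ 0.5885 -0.1474] 5.117200573776301 w [0.88  0.751]
1 [-0.83 -0.49] 2 [-0.34 -0.2 ] 3 [0.12 0.13] 4 [0.54 0.49] 5 [0.92 0.88] 6 [1.27 1.29] 7 [1.58 1.73] 8 [1.85 2.18] 9 [2.08 2.65] 10 [2.27 3.13] 11 [2.42 3.61] 12 [2.53 4.09] 
zshift 0.0
```

>>> carry_out:
  steps:
    - [0,0,0,-0.2,-0.1,0,0.2]
    - [0,0,0,-0.2,-0.15,0,0.2]
    - [0,0,0,0.12,0.13,0,0.2]
    - [0,0,0,0.54,0.49,0,0.2]
    - [0,0,0,0.92,0.88,0,0.2]
    - [0,0,0,1.27,1.29,0,0.2]
    - [0,0,0,1.58,1.73,0,0.2]
    - [0,0,0,1.85,2.18,0,0.2]
    - [0,0,0,2.08,2.65,0,0.2]
    - [0,0,0,2.27,3.13,0,0.2]

```text
time: 13.9
position: [0.6244, -0.1084, 0.1991]
tool_rot: [2.223, 2.22, -0.0]
ft_force: [0.3, 0.1, -1.1]
grip_width: 0.335
grip_force: 35.0
```

```bash
python3 obs.py 1; python3 plan.py .6247 -.1087 .1985
```

```text
[13.9     5.9012  0.0672 53.    ] [ 0.6244 -0.1084  0.1991]
fit [4.429 0.947 1.071 1.071] resid [ 0.012 -0.008 -0.009  0.005]
t 13.95 pos [ 0.6247 -0.107   0.1991] stone now [ 0.6247 -0.1087] 5.942971530859464 w [0.739 0.614]
1 [0.15 0.46] 2 [0.26 0.92] 3 [0.33 1.39] 4 [0.37 1.85] 5 [0.38 2.3 ] 6 [0.36 2.75] 7 [0.3  3.19] 8 [0.23 3.62] 9 [0.12 4.04] 10 [-0.01  4.44] 11 [-0.16  4.82] 12 [-0.34  5.19] 
zshift 0.0
```

>>> carry_out:
  steps:
    - [0,0,0,0.15,0.46,0,0.2]
    - [0,0,0,0.26,0.92,0,0.2]
    - [0,0,0,0.33,1.39,0,0.2]
    - [0,0,0,0.37,1.85,0,0.2]
    - [0,0,0,0.38,2.3,0,0.2]
    - [0,0,0,0.36,2.75,0,0.2]
    - [0,0,0,0.3,3.19,0,0.2]
    - [0,0,0,0.23,3.62,0,0.2]
    - [0,0,0,0.12,4.04,0,0.2]
    - [0,0,0,0,4.44,0,0.2]
    - [0,0,0,-0.16,4.82,0,0.2]
    - [0,0,0,-0.34,5.19,0,0.2]

```text
time: 15.15
position: [0.6207, -0.0566, 0.1991]
tool_rot: [2.223, 2.22, 0.0]
ft_force: [0.4, 0.1, -2.1]
grip_width: 0.333
grip_force: 35.0
```

```bash
python3 obs.py 1; python3 plan.py .6213 -.0568 .1985
```

```text
[15.15    0.4423  0.0688 60.    ] [ 0.6207 -0.0566  0.1991]
fit [4.43  0.951 1.143 1.155] resid [ 0.013 -0.007 -0.008 -0.001  0.003]
t 15.2 pos [ 0.6204 -0.0557  0.1991] stone now [ 0.6212 -0.0565] 0.47531943727345993 w [0.59  0.468]
1 [-0.2   0.37] 2 [-0.4   0.69] 3 [-0.62  0.99] 4 [-0.84  1.28] 5 [-1.08  1.54] 6 [-1.33  1.79] 7 [-1.59  2.02] 8 [-1.85  2.24] 9 [-2.12  2.43] 10 [-2.39  2.61] 11 [-2.66  2.77] 12 [-2.94  2.92] 
zshift 0.0
```

>>> carry_out:
  steps:
    - [0,0,0,-0.2,0.37,0,0.2]
    - [0,0,0,-0.4,0.69,0,0.2]
    - [0,0,0,-0.62,0.99,0,0.2]
    - [0,0,0,-0.84,1.28,0,0.2]
    - [0,0,0,-1.08,1.54,0,0.2]
    - [0,0,0,-1.33,1.79,0,0.2]
    - [0,0,0,-1.59,2.02,0,0.2]
    - [0,0,0,-1.85,2.24,0,0.2]
    - [0,0,0,-2.12,2.43,0,0.2]
    - [0,0,0,-2.39,2.61,0,0.2]
    - [0,0,0,-2.66,2.77,0,0.2]
    - [0,0,0,-2.94,2.92,0,0.2]

```text
time: 16.4
position: [0.5912, -0.0276, 0.1991]
tool_rot: [2.223, 2.22, 0.0]
ft_force: [-1.0, -0.5, -1.4]
grip_width: 0.337
grip_force: 35.0
```

```bash
python3 obs.py 1; python3 plan.py .5919 -.0276 .1985
```

```text
[16.4     1.0988  0.0693 65.    ] [ 0.5912 -0.0276  0.1991]
fit [4.429 0.954 1.16  1.181] resid [ 0.013 -0.007 -0.007 -0.001  0.001  0.001]
t 16.45 pos [ 0.5908 -0.0272  0.1991] stone now [ 0.5911 -0.0272] 1.1231538905243728 w [0.457 0.345]
1 [-0.36  0.16] 2 [-0.63  0.27] 3 [-0.9   0.37] 4 [-1.16  0.45] 5 [-1.43  0.51] 6 [-1.69  0.57] 7 [-1.95  0.61] 8 [-2.2   0.65] 9 [-2.45  0.67] 10 [-2.69  0.69] 11 [-2.92  0.69] 12 [-3.15  0.69] 
zshift 0.0
```

>>> carry_out:
  steps:
    - [0,0,0,-0.36,0.16,0,0.2]
    - [0,0,0,-0.63,0.27,0,0.2]
    - [0,0,0,-0.9,0.37,0,0.2]
    - [0,0,0,-1.16,0.45,0,0.2]
    - [0,0,0,-1.43,0.51,0,0.2]
    - [0,0,0,-1.69,0.57,0,0.2]
    - [0,0,0,-1.95,0.61,0,0.2]
    - [0,0,0,-2.2,0.65,0,0.2]
    - [0,0,0,-2.45,0.67,0,0.2]
    - [0,0,0,-2.69,0.69,0,0.2]
    - [0,0,0,-2.92,0.69,0,0.2]
    - [0,0,0,-3.15,0.69,0,0.2]

```text
time: 17.65
position: [0.5597, -0.0208, 0.1991]
tool_rot: [2.223, 2.22, 0.0]
ft_force: [-0.1, -1.2, -1.1]
grip_width: 0.341
grip_force: 35.0
```

```bash
python3 obs.py 1; python3 plan.py .5604 -.0207 .1985
```

```text
[17.65    1.5988  0.0692 69.    ] [ 0.5597 -0.0208  0.1991]
fit [4.429 0.955 1.161 1.191] resid [-0.007 -0.007 -0.     0.001 -0.     0.001]
t 17.7 pos [ 0.5594 -0.0208  0.1991] stone now [ 0.5595 -0.0208] 1.6166482216194398 w [0.338 0.235]
1 [-0.31 -0.02] 2 [-0.53 -0.04] 3 [-0.73 -0.07] 4 [-0.93 -0.1 ] 5 [-1.13 -0.14] 6 [-1.31 -0.18] 7 [-1.49 -0.22] 8 [-1.67 -0.27] 9 [-1.83 -0.32] 10 [-1.99 -0.38] 11 [-2.14 -0.43] 12 [-2.29 -0.49] 
zshift 0.0
```

>>> carry_out:
  steps:
    - [0,0,0,-0.31,0,0,0.2]
    - [0,0,0,-0.53,0,0,0.2]
    - [0,0,0,-0.73,0,0,0.2]
    - [0,0,0,-0.93,-0.02,0,0.2]
    - [0,0,0,-1.13,-0.05,0,0.2]
    - [0,0,0,-1.31,-0.08,0,0.2]
    - [0,0,0,-1.49,-0.12,0,0.2]
    - [0,0,0,-1.67,-0.17,0,0.2]
    - [0,0,0,-1.83,-0.22,0,0.2]
    - [0,0,0,-1.99,-0.28,0,0.2]
    - [0,0,0,-2.14,-0.33,0,0.2]
    - [0,0,0,-2.29,-0.39,0,0.2]

```text
time: 18.9
position: [0.5369, -0.0248, 0.1991]
tool_rot: [2.223, 2.22, 0.0]
ft_force: [0.2, -0.0, -1.6]
grip_width: 0.338
grip_force: 35.0
```

```bash
python3 obs.py 1; python3 plan.py .5375 -.0256 .1985
```

```text
[1.8900e+01 1.9906e+00 6.9100e-02 7.1000e+01] [ 0.5369 -0.0248  0.1991]
fit [4.431 0.949 1.191 1.119] resid [-0.008 -0.004 -0.002  0.002  0.012 -0.007]
t 18.95 pos [ 0.5367 -0.0249  0.1991] stone now [ 0.5353 -0.0266] 1.9955143115434906 w [0.243 0.152]
1 [-0.36 -0.16] 2 [-0.5  -0.23] 3 [-0.63 -0.3 ] 4 [-0.75 -0.37] 5 [-0.87 -0.44] 6 [-0.99 -0.51] 7 [-1.09 -0.57] 8 [-1.19 -0.64] 9 [-1.29 -0.71] 10 [-1.38 -0.77] 11 [-1.47 -0.84] 12 [-1.55 -0.9 ] 
zshift 0.0
```

>>> carry_out:
  steps:
    - [0,0,0,-0.3,-0.1,0,0.2]
    - [0,0,0,-0.45,-0.2,0,0.2]
    - [0,0,0,-0.6,-0.3,0,0.2]
    - [0,0,0,-0.75,-0.37,0,0.2]
    - [0,0,0,-0.87,-0.44,0,0.2]
    - [0,0,0,-0.99,-0.51,0,0.2]
    - [0,0,0,-1.09,-0.57,0,0.2]
    - [0,0,0,-1.19,-0.64,0,0.2]
    - [0,0,0,-1.29,-0.71,0,0.2]
    - [0,0,0,-1.38,-0.77,0,0.2]
    - [0,0,0,-1.47,-0.84,0,0.2]
    - [0,0,0,-1.55,-0.9,0,0.2]

```text
time: 20.15
position: [0.5214, -0.0338, 0.1991]
tool_rot: [2.223, 2.22, 0.0]
ft_force: [-0.1, -0.4, -2.1]
grip_width: 0.336
grip_force: 35.0
```

```bash
python3 obs.py 1; python3 plan.py .5220 -.0346 .1985
```

```text
[20.15    2.2572  0.0678 66.    ] [ 0.5214 -0.0338  0.1991]
fit [4.432 0.947 1.248 1.056] resid [-0.006 -0.005  0.     0.014  0.002 -0.007]
t 20.2 pos [ 0.5213 -0.0339  0.1991] stone now [ 0.5206 -0.0357] 2.258266974780466 w [0.158 0.077]
1 [-0.22 -0.17] 2 [-0.29 -0.24] 3 [-0.36 -0.3 ] 4 [-0.42 -0.36] 5 [-0.49 -0.42] 6 [-0.54 -0.47] 7 [-0.6  -0.52] 8 [-0.65 -0.57] 9 [-0.69 -0.62] 10 [-0.73 -0.66] 11 [-0.77 -0.71] 12 [-0.81 -0.74] 
zshift 0.0
```

>>> carry_out:
  steps:
    - [0,0,0,-0.2,-0.13,0,0.2]
    - [0,0,0,-0.29,-0.22,0,0.2]
    - [0,0,0,-0.36,-0.3,0,0.2]
    - [0,0,0,-0.42,-0.36,0,0.2]
    - [0,0,0,-0.49,-0.42,0,0.2]
    - [0,0,0,-0.54,-0.47,0,0.2]
    - [0,0,0,-0.6,-0.52,0,0.2]
    - [0,0,0,-0.65,-0.57,0,0.2]
    - [0,0,0,-0.69,-0.62,0,0.2]
    - [0,0,0,-0.73,-0.66,0,0.2]
    - [0,0,0,-0.77,-0.71,0,0.2]
    - [0,0,0,-0.81,-0.74,0,0.2]

```text
time: 21.4
position: [0.5134, -0.0412, 0.1991]
tool_rot: [2.223, 2.22, 0.0]
ft_force: [0.0, 0.2, -1.2]
grip_width: 0.336
grip_force: 35.0
```

```bash
python3 obs.py 1; python3 plan.py .5139 -.0420 .1985
```

```text
[21.4     2.4176  0.0683 60.    ] [ 0.5134 -0.0412  0.1991]
fit [4.433 0.947 1.306 1.009] resid [-0.006 -0.001  0.013  0.003 -0.    -0.005]
t 21.45 pos [ 0.5133 -0.0412  0.1991] stone now [ 0.5131 -0.0429] 2.4163509113790154 w [0.081 0.011]
1 [-0.11 -0.13] 2 [-0.14 -0.17] 3 [-0.17 -0.2 ] 4 [-0.2  -0.23] 5 [-0.22 -0.26] 6 [-0.24 -0.28] 7 [-0.26 -0.3 ] 8 [-0.27 -0.32] 9 [-0.29 -0.34] 10 [-0.3  -0.35] 11 [-0.3  -0.36] 12 [-0.31 -0.37] 
zshift 0.0
```

>>> carry_out:
  steps:
    - [0,0,0,-0.08,-0.08,0,0.2]
    - [0,0,0,-0.14,-0.14,0,0.2]
    - [0,0,0,-0.17,-0.2,0,0.2]
    - [0,0,0,-0.2,-0.23,0,0.2]
    - [0,0,0,-0.22,-0.26,0,0.2]
    - [0,0,0,-0.24,-0.28,0,0.2]
    - [0,0,0,-0.26,-0.3,0,0.2]
    - [0,0,0,-0.27,-0.32,0,0.2]
    - [0,0,0,-0.29,-0.34,0,0.2]
    - [0,0,0,-0.3,-0.35,0,0.2]
    - [0,0,0,-0.3,-0.36,0,0.2]
    - [0,0,0,-0.3,-0.37,0,0.2]

```text
time: 22.65
position: [0.5104, -0.0448, 0.1991]
tool_rot: [2.223, 2.22, 0.0]
ft_force: [0.1, -0.3, -1.2]
grip_width: 0.335
grip_force: 35.0
```

```bash
python3 obs.py 1; python3 plan.py .5109 -.0457 .1985
```

```text
[22.65    2.4653  0.0672 64.    ] [ 0.5104 -0.0448  0.1991]
fit [4.433 0.947 1.289 1.02 ] resid [-0.001  0.014  0.004 -0.001 -0.007  0.001]
t 22.7 pos [ 0.5104 -0.0448  0.1991] stone now [ 0.5109 -0.0455] 2.467176358974611 w [ 0.006 -0.   ]
1 [0.   0.02] 2 [0.   0.02] 3 [0.   0.02] 4 [0.   0.02] 5 [0.   0.02] 6 [0.   0.02] 7 [0.   0.02] 8 [0.   0.02] 9 [0.   0.02] 10 [0.   0.02] 11 [0.   0.02] 12 [0.   0.02] 
zshift 0.0
```

>>> carry_out:
  steps:
    - [0,0,0,0,0,0,0.2]
    - [0,0,0,0,0,0,0.2]
    - [0,0,0,0,0,0,0.2]
    - [0,0,0,0,0,0,0.2]
    - [0,0,0,0,0,0,0.2]
    - [0,0,0,0,0,0,0.2]
    - [0,0,0,0,0,0,0.2]
    - [0,0,0,0,0,0,0.2]
    - [0,0,0,0,0,0,0.2]
    - [0,0,0,0,0,0,0.2]

```text
time: 23.7
position: [0.5104, -0.0448, 0.1991]
tool_rot: [2.223, 2.22, 0.0]
ft_force: [-0.6, -0.4, -1.0]
grip_width: 0.341
grip_force: 35.0
```

```bash
python3 obs.py 2; python3 - <<'E'
from h import *
b,im=stone();s=ctrl.get_state();x=np.array(s["position"]);print(b,at(im,*b[4],.073),x,proj(im,x-[0,0,.0855]))
c=b[4].astype(int);o=cv2.resize(im["pixels"][c[1]-60:c[1]+40,c[0]-60:c[0]+60],(720,600),interpolation=2);cv2.imwrite("pics/f.png",o[...,::-1])
E
```

```text
[23.7     2.4652  0.0669 63.    ] [ 0.5104 -0.0448  0.1991]
[23.75    2.4638  0.0675 65.    ] [ 0.5104 -0.0448  0.1991]
(23.8, np.float64(2.464059841211567), np.float64(0.06746546308486887), np.int32(63), array([343.84126984, 226.22222222])) [ 0.50993619 -0.04440774  0.073     ] [ 0.51042304 -0.04482899  0.19907788] [344.59284544 213.15030939]
```

View pics/f.png

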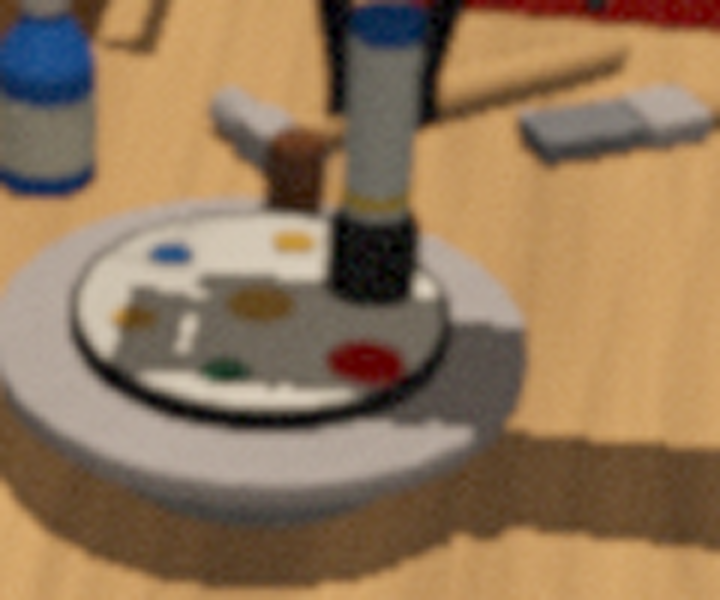

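The final picture shows the upright torch directly above the red stone, with the lens near crop (370,290) and the stone at (367,362). That is within about 1 mm in plan, and the wheel has stopped.

```bash
python3 -c "
from bench import ctrl
print(ctrl.close_job())"
```

```text
the job is handed in; nothing more can be done
None
```

The job is handed in: I pushed the wheel to about 1 rad/s and let it run free. From about 13.2 s until it stopped at about 23 s, I kept the torch over the red stone, finishing centred to about 1 mm and roughly 4 cm above it.

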